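Sweep the offcuts off the drawer front

TASK

Clear the drawer front: with closed fingers, sweep the three small wooden offcuts lying on it (rectangular block, round plug, L-shaped corner piece) over its edge into the open tray tucked under one end, so that all three lie in the tray. Push them along the surface, do not pick them up, and leave the jar and the brass pull where they stand.

Things in the scene. Friction and masses are not known exactly. Their poses are not given: they have to be found in the camera images.
- panel: dark veneered drawer front lying flat and fixed on two battens: 290 mm (its x) by 320 mm (its y), top surface 70 mm above the bench, board 20 mm thick with no rim, so things slide freely off its edges. Origin on the bench under its centre; its x points roughly away from the robot.
- tray: open plywood tray, fixed, 290 mm (its x) by 160 mm (its y), 45 mm high, walls and floor 6 mm. Its axes are parallel to the panel's. It stands at either the +y or the -y end of the panel, its centre 220 mm from the panel's centre, so that the panel's edge overhangs it by 20 mm and its rim is 25 mm below the panel's top. Origin under its centre, on the bench.
- case: closed wooden case with two small brass clasps on its +x face, 290 x 160 x 45 mm, fixed, at the panel's other end, tucked under it in the same way. Origin under its centre, on the bench. Not the place for offcuts.
- block_center (a point): centre of the loose rectangular glue block, light wood, 45 x 28 mm (its x, y) and 18 mm high, about 16 g, lying on the panel. This and the other two offcuts lie at any y up to 90 mm either side of the panel's centre, with x in the panel frame about -90, -25 and +40 mm, one offcut at each, in any order, turned any way.
- plug_center (a point): centre of the loose round plug, light wood, a disc 34 mm across and 18 mm high lying flat, about 12 g, on the panel.
- corner_center (a point): middle (close to the centre of mass) of the loose L-shaped corner piece, light wood, two 44 mm legs 18 mm wide, 18 mm high, about 18 g, on the panel. No part of it lies farther than 33 mm from this point horizontally. The legs meet at its -x -y corner.
- jar: loose closed glass jar, 46 mm across and about 55 mm high, standing on the panel near the edge farthest from the robot (panel x about 112 mm). Origin at the centre of its underside. To be left alone.
- pull: loose brass drawer pull (knob), 36 mm across and 33 mm high, standing on the panel near the same far edge (panel x about 112 mm). Origin at the centre of its underside. To be left alone.

How it is judged:
By the outcome, as a careful person would: the job done as asked, in the order asked, and still so for the second after the job is handed in, with the robot touching nothing.
It also fails if it takes over 72 s, if anything falls off the work surface, if the arm or the gripper's body presses on something with over 40 N, if the wrist force passes 120 N, or if a joint passes its speed limit or range.

ROBOT

A 7-joint arm with a two-finger parallel gripper is mounted at the origin on the work surface. World frame = base frame: x ahead of the robot, y to its left, z up, the work surface at z = 0. Lengths are in m, angles in rad, forces in N, time in s.
With the tool pointing down it reaches from about 0.425 to 0.875 m from the base axis. Payload 4.7 kg.
Tool frame: the origin (TCP) lies at the very end of the fingers, on their centre line; the grasp point (between the pads) lies 19 mm behind it; z points along the fingers, y is the line along which they close (so a half turn about z gives the same grasp; the last joint's range is limited). The gripper opens to 87 mm and grips with 3 to 60 N. Pads are 19 mm wide; open, the fingers measure 117 mm over their backs; the gripper's body (75 mm by 190 mm) begins 51 mm behind the grasp point.
Start: joints at [-1.095, 0.321, -0.07, 1.45, 0.023, 1.371, -0.057], TCP at [0.29, 0.582, 0.223] pointing down, gripper open.
Joint ranges: [-2.86, 2.86], [-0.3, 2.09], [-1.38, 1.24], [0.06, 2.45], [-1.56, 4.7], [0.09, 2.05], [-2.69, 2.69]. Speed limits (rad/s): [2.57, 2.57, 3.14, 3.14, 3.14, 3.14, 3.14].

INTERFACE

Orientations are given as a rotation vector (axis times angle).
In Python, from bench import get_state, get_image, get_calibration, close_job gives the robot as it stands.
- The arm moves only by the shell command python3 -m crank 'ROWS' [FORCE]. ROWS is JSON, a list of rows, each a list of 5 numbers: the opening, from 0 (shut) to 1 (fully open), then the shift along the world's x, y, z in units of 0.2 m (1.0 is 0.2 m), then the turn about the world's z in units of 2 pi rad (1.0 is 2 pi rad). A call has 1 to 5 rows; each row is the pose to reach, as a shift and turn from the pose commanded when the call began, turning the shorter way round; what a row does not reach only later rows make up. A row lasts 1/8 s, in which the tool goes at most 62.5 mm and 10.7 degrees, less where a joint would pass 70% of its speed; a pose out of reach is approached as far as the arm can. A call with a number of a shift or a turn outside -1 to 1 is refused whole. A call with a gripper value outside its range is refused whole. The fingers move at their own pace and stop on an object; FORCE is the grip in N (left out, the last holds). Time passes only in rows, so rows that repeat a pose let the fingers close. It gives the time, the measured TCP pose, the force, the opening and the grip force at its end, in the units of the state.
- get_state(): the state, without advancing time (a new reading comes with each control period).
- get_image(name): name is "scene" or "top" or "wrist"; returns the picture (480x640x3 uint8, red, green, blue); there is no depth.
- get_calibration(name): a dict with "fovy" (degrees; the focal length in pixels is half the picture's height over the tangent of half this angle, whatever the lens; pixels are square), "cx", "cy" (the principal point, pixels), "R" (3x3) and "t" (3): a world point X has camera coordinates R X + t. Camera axes: x right, y down, z forward; pixel columns grow to the right and rows downward; lengths in m; the calibration is good to about 2 mm. A picture is of the moment at which its call begins: read the wrist's pose just before it. get_calibration takes no time and is no camera call; for the wrist camera it gives the pose at the moment of the call.
- close_job(): hands the job in; it is judged then, once.
The state is a dict: "time": time; "joint_positions": joint angles; "qd": joint speeds; "joint_torque": joint torques, N m; "position": TCP position; "tool_rot": TCP orientation; "ft_force": force on the tool from outside, world axes, zero at the start; "torque": the same for the moment, N m; "grip_width": opening from 0.0 (shut) to 1.0 (fully open); "grip_force": force on a finger pad.
Only numpy, scipy, OpenCV 4.12 (cv2) and the standard library are available. Lean on these libraries where they do the work, as an engineer would, in place of code of your own. Each camera call takes 0.05 s, during which the arm holds its last target. There are 200 camera calls.

## Working session

There is one attempt and no reset: what is moved stays moved. The work goes in short steps, Python scripts to look and compute and a shell command to move; the robot and the scene stay as the last step left them, time stands still between calls to the robot, and variables do not carry over. Pictures are saved under pics/ and viewed, at most 10 in all, crops included, and the job is handed in when it is done.

```bash
mkdir -p pics; python3 - <<'E'
from bench import *
import cv2
s=get_state();print(s)
for n in("top","scene"):
    im=get_image(n);cv2.imwrite(f"pics/{n}0.png",im[:,:,::-1]);c=get_calibration(n);print(n,c)
E
```

```text
{'time': 0.0, 'joint_positions': array([-1.09487572,  0.32181101, -0.07007608,  1.45172552,  0.02263136,
        1.37077382, -0.05688287]), 'qd': array([-0.00024656, -0.00041266,  0.00088975, -0.00011046, -0.00079217,
        0.00073193, -0.00112814]), 'joint_torque': array([-1.49825128e-04, -4.91297185e+01, -4.03919024e-01, -3.12520730e+01,
       -6.38848683e-02,  4.39469505e-02,  1.77060856e-04]), 'position': array([0.28943267, 0.58136848, 0.22144388]), 'tool_rot': array([-7.18853550e-01, -3.05792267e+00,  2.99334066e-03]), 'ft_force': array([-0.18607511, -0.22694402, -0.08945599]), 'torque': array([-0.01122239,  0.04406862, -0.00940181]), 'grip_force': 0.0, 'grip_width': 0.9974349713358321}
top {'fovy': 43.03217347281307, 'cx': 313.1583209818466, 'cy': 241.20980839166097, 'R': array([[ 0.01293347, -0.99972838,  0.01938795],
       [-0.99410125, -0.01494392, -0.10742151],
       [ 0.10768206, -0.01788426, -0.99402451]]), 't': array([0.00303253, 0.59257257, 0.88110796])}
scene {'fovy': 53.839343504477235, 'cx': 323.9599265947475, 'cy': 237.24547759453225, 'R': array([[ 0.67627244,  0.73662715, -0.00600299],
       [ 0.5528915 , -0.51294227, -0.65665913],
       [-0.48679213,  0.44076147, -0.75416361]]), 't': array([-0.40697763, -0.27628544,  1.09624704])}
```

View pics/top0.png

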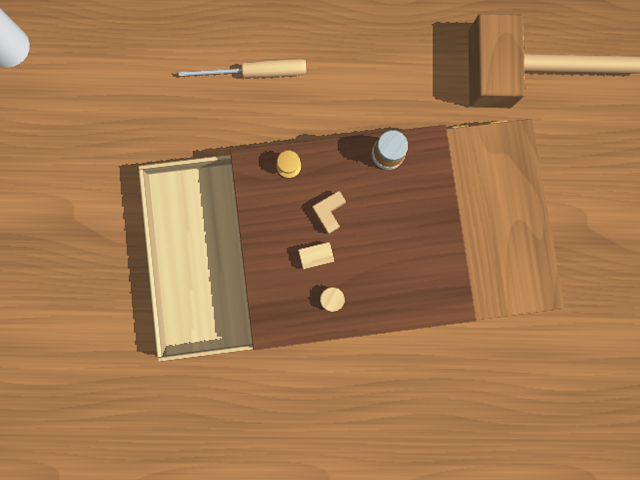

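View pics/scene0.png

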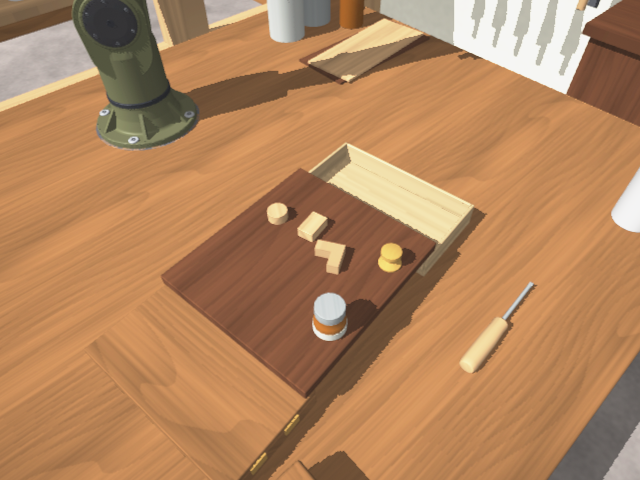

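The top view shows the tray at the left (+y) end. The plug is at about (332,299), the block at (316,256), the corner at (328,212), the pull at (289,164) and the jar at (390,150). The scene view agrees.

```bash
cat >h.py <<'E'
from bench import *
import numpy as np, cv2
def pix2w(p,z,n="top"):
    c=get_calibration(n);f=240/np.tan(np.radians(c["fovy"]/2))
    d=c["R"].T@np.array([(p[0]-c["cx"])/f,(p[1]-c["cy"])/f,1]);o=-c["R"].T@c["t"]
    return o+d*(z-o[2])/d[2]
E
python3 - <<'E'
from h import *
from scipy.spatial.transform import Rotation as Ro
P=[pix2w(p,.07)[:2] for p in [(231,150),(446,126),(475,320),(253,349)]]
c=np.mean(P,0);yv=(P[0]+P[3]-P[1]-P[2]);print(np.linalg.norm(yv)/2,np.linalg.norm(P[0]-P[3]))
a=np.arctan2(yv[1],yv[0])-np.pi/2
R=np.array([[np.cos(a),-np.sin(a)],[np.sin(a),np.cos(a)]])
print("c",c,"yaw",np.degrees(a))
for n,p,z in [("plug",(332,299),.088),("block",(316,255),.088),("corner",(328,212),.088),("pull",(289,162),.10),("jar",(393,145),.125)]:
    w=pix2w(p,z)[:2];print(n,w.round(4),"panel",((w-c)@R).round(4))
s=get_state();M=Ro.from_rotvec(s["tool_rot"]).as_matrix();print(M.round(3))
print("tool y angle",np.degrees(np.arctan2(M[1,1],M[0,1])))
im=get_image("top")[:,:,::-1];cv2.imwrite("pics/c.png",cv2.resize(im[110:360,130:480],None,fx=2.28,fy=2.28,interpolation=cv2.INTER_CUBIC))
E
```

```text
0.3177244253806776 0.2882416455745556
c [ 0.59890393 -0.04334671] yaw 7.800957018513287
plug [ 0.5058 -0.015 ] panel [-0.0884  0.0407]
block [0.567  0.0081] panel [-0.0246  0.0553]
corner [ 0.6283 -0.0081] panel [0.0339 0.0309]
pull [0.6966 0.048 ] panel [0.1092 0.0772]
jar [ 0.7169 -0.0949] panel [ 0.1099 -0.0671]
[[-0.895  0.446 -0.001]
 [ 0.446  0.895 -0.002]
 [-0.    -0.002 -1.   ]]
tool y angle 63.54032239428576
```

View pics/c.png

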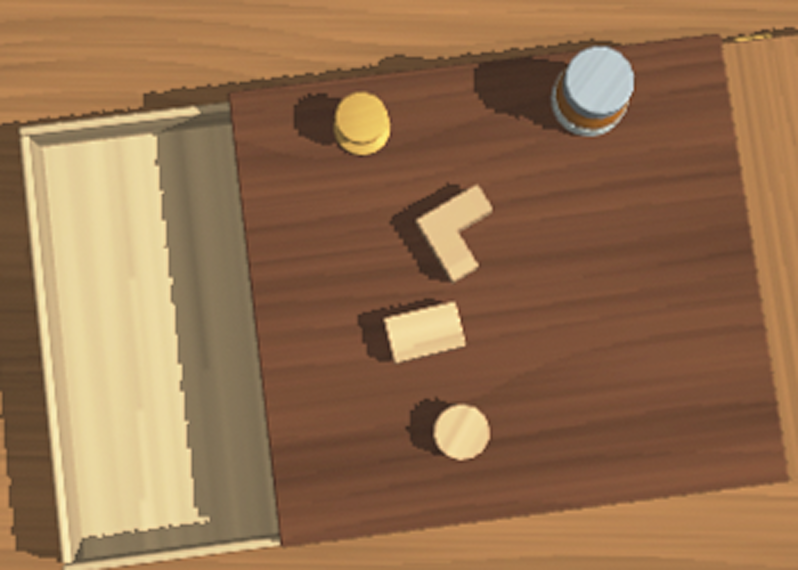

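```bash
python3 -m crank '[[0,0.09,-0.25,0,-0.025],[0,0.18,-0.5,0,-0.05],[0,0.27,-0.75,0,-0.075],[0,0.28,-0.8,0,-0.1],[0,0.28,-0.8,0,-0.1]]' 20
python3 -m crank '[[0,0.09,-0.25,0,-0.025],[0,0.18,-0.5,0,-0.05],[0,0.28,-0.8,0,-0.055],[0,0.28,-0.8,0,-0.055]]'
python3 -m crank '[[0,0.09,-0.25,0,0],[0,0.18,-0.5,0,0],[0,0.28,-0.8,0,0],[0,0.28,-0.8,0,0]]'
python3 -m crank '[[0,0.09,-0.25,0,0],[0,0.18,-0.5,0,0],[0,0.27,-0.8,0,0],[0,0.27,-0.8,0,0],[0,0.27,-0.8,0,0]]'
python3 - <<'E'
from h import *
from scipy.spatial.transform import Rotation as Ro
s=get_state();M=Ro.from_rotvec(s["tool_rot"]).as_matrix();print(s["time"],s["position"],s["joint_positions"].round(2),"tool y",np.degrees(np.arctan2(M[1,1],M[0,1])))
E
```

```text
time: 0.78
position: [0.3461, 0.421, 0.2227]
tool_rot: [1.629, 2.686, 0.0]
ft_force: [0.1, 1.2, -0.0]
grip_width: 0.516
grip_force: 0.0
time: 1.27
position: [0.4035, 0.2583, 0.2228]
tool_rot: [2.07, 2.362, -0.0]
ft_force: [-0.1, 1.0, 0.4]
grip_width: 0.063
grip_force: 0.0
time: 1.78
position: [0.4592, 0.0988, 0.2229]
tool_rot: [2.07, 2.361, 0.0]
ft_force: [-0.6, 0.9, 0.4]
grip_width: 0.003
grip_force: 0.0
time: 2.4
position: [0.512, -0.0554, 0.2222]
tool_rot: [-2.061, -2.37, -0.0]
ft_force: [0.4, 2.0, 0.1]
grip_width: 0.0
grip_force: 0.0
2.4 [ 0.512023   -0.05535455  0.222206  ] [-0.52  0.02  0.59  1.8  -0.01  1.32  0.21] tool y 7.974994735374178
```

```bash
python3 -m crank '[[0,0,0,-0.25,0],[0,0,0,-0.5,0],[0,0,0,-0.65,0],[0,0,0,-0.715,0],[0,0,0,-0.715,0]]'
python3 -m crank '[[0,-0.01,0.07,0,0],[0,-0.02,0.14,0,0],[0,-0.03,0.21,0,0],[0,-0.04,0.28,0,0],[0,-0.05,0.35,0,0]]'
python3 -m crank '[[0,-0.01,0.07,0,0],[0,-0.02,0.14,0,0],[0,-0.03,0.21,0,0],[0,-0.04,0.28,0,0],[0,-0.045,0.35,0,0]]'
python3 - <<'E'
from h import *
cv2.imwrite("pics/d.png",get_image("top")[110:360,130:480,::-1])
E
```

```text
time: 3.02
position: [0.5115, -0.0564, 0.0793]
tool_rot: [-2.062, -2.369, 0.001]
ft_force: [0.5, 0.8, 0.6]
grip_width: 0.008
grip_force: 0.0
time: 3.65
position: [0.5015, 0.0131, 0.0797]
tool_rot: [2.066, 2.367, 0.001]
ft_force: [0.1, -1.4, 0.1]
grip_width: 0.004
grip_force: 0.1
time: 4.28
position: [0.4925, 0.0829, 0.0796]
tool_rot: [2.066, 2.366, 0.0]
ft_force: [-0.6, -0.2, 0.1]
grip_width: 0.007
grip_force: 0.0
```

View pics/d.png

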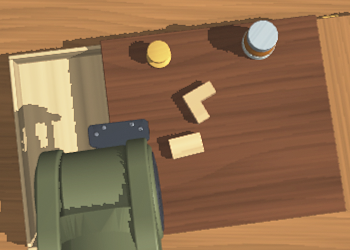

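```bash
python3 -m crank '[[0,-0.01,0.07,0,0],[0,-0.02,0.14,0,0],[0,-0.025,0.18,0,0],[0,-0.025,0.18,0,0],[0,-0.025,0.18,0.25,0]]'
python3 -m crank '[[0,0.1,-0.2,0,0],[0,0.2,-0.4,0,0],[0,0.32,-0.6,0,0],[0,0.43,-0.82,0,0],[0,0.43,-0.82,0,0]]'
python3 - <<'E'
from h import *
cv2.imwrite("pics/e.png",get_image("scene")[:,:,::-1])
E
```

```text
time: 4.95
position: [0.4847, 0.1166, 0.1268]
tool_rot: [-2.065, -2.364, 0.013]
ft_force: [0.4, 0.7, 0.4]
grip_width: 0.007
grip_force: 0.0
time: 5.58
position: [0.5743, -0.0522, 0.1298]
tool_rot: [2.074, 2.355, -0.003]
ft_force: [-0.6, 0.7, 0.1]
grip_width: 0.006
grip_force: 0.0
```

View pics/e.png

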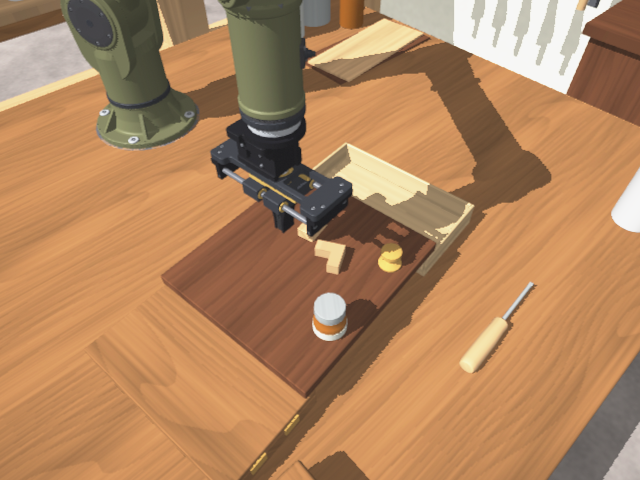

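```bash
python3 -m crank '[[0,0,0,-0.12,0],[0,0,0,-0.25,0],[0,0,0,-0.25,0]]'
python3 -m crank '[[0,-0.01,0.07,0,0],[0,-0.02,0.14,0,0],[0,-0.03,0.21,0,0],[0,-0.04,0.28,0,0],[0,-0.05,0.35,0,0]]'
python3 -m crank '[[0,-0.01,0.07,0,0],[0,-0.02,0.14,0,0],[0,-0.03,0.21,0,0],[0,-0.04,0.28,0,0],[0,-0.045,0.35,0,0]]'
python3 -m crank '[[0,-0.01,0.07,0,0],[0,-0.02,0.14,0,0],[0,-0.025,0.18,0,0],[0,-0.025,0.18,0,0],[0,-0.025,0.18,0.25,0]]'
```

```text
time: 6.0
position: [0.5714, -0.0446, 0.0777]
tool_rot: [-2.062, -2.365, 0.004]
ft_force: [-0.0, 0.7, 0.4]
grip_width: 0.006
grip_force: 0.0
time: 6.62
position: [0.5635, 0.0251, 0.0798]
tool_rot: [2.066, 2.367, 0.001]
ft_force: [1.1, 0.3, 0.9]
grip_width: 0.003
grip_force: 0.1
time: 7.25
position: [0.5545, 0.0949, 0.0795]
tool_rot: [-2.066, -2.366, -0.0]
ft_force: [0.5, 0.4, -0.3]
grip_width: 0.003
grip_force: 0.0
time: 7.88
position: [0.5466, 0.1286, 0.1265]
tool_rot: [-2.065, -2.363, 0.013]
ft_force: [0.4, 0.3, 0.3]
grip_width: 0.005
grip_force: 0.0
```

```bash
python3 -m crank '[[0,0.11,-0.24,0,0],[0,0.22,-0.48,0,0],[0,0.33,-0.72,0,0],[0,0.445,-0.965,0,0],[0,0.445,-0.965,0,0]]'
python3 -m crank '[[0,0,0,-0.12,0],[0,0,0,-0.25,0],[0,0,0,-0.25,0]]'
python3 - <<'E'
from h import *
cv2.imwrite("pics/f.png",get_image("scene")[120:360,140:500,::-1])
E
```

```text
time: 8.5
position: [0.6389, -0.0711, 0.1298]
tool_rot: [2.075, 2.353, -0.005]
ft_force: [-0.1, -0.0, 0.5]
grip_width: 0.009
grip_force: 0.0
time: 8.88
position: [0.6366, -0.0624, 0.0774]
tool_rot: [-2.064, -2.364, 0.005]
ft_force: [-0.3, 0.5, 0.1]
grip_width: 0.004
grip_force: 0.0
```

View pics/f.png

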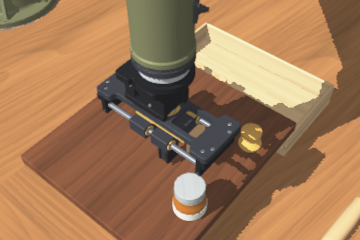

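```bash
python3 -m crank '[[0,-0.01,0.07,0,0],[0,-0.02,0.14,0,0],[0,-0.03,0.21,0,0],[0,-0.04,0.28,0,0],[0,-0.05,0.35,0,0]]'
python3 -m crank '[[0,-0.01,0.07,0,0],[0,-0.02,0.14,0,0],[0,-0.03,0.21,0,0],[0,-0.04,0.28,0,0],[0,-0.048,0.35,0,0]]'
python3 -m crank '[[0,-0.01,0.07,0,0],[0,-0.02,0.14,0,0],[0,-0.03,0.21,0,0],[0,-0.04,0.29,0,0],[0,-0.04,0.29,0,0]]'
python3 - <<'E'
from h import *
cv2.imwrite("pics/g.png",get_image("scene")[120:360,140:500,::-1])
E
```

```text
time: 9.55
position: [0.6285, 0.0082, 0.0797]
tool_rot: [2.066, 2.367, 0.0]
ft_force: [-0.1, -0.2, 0.3]
grip_width: 0.007
grip_force: 0.1
time: 10.18
position: [0.6189, 0.0779, 0.0796]
tool_rot: [2.066, 2.366, 0.0]
ft_force: [0.3, 0.7, 0.4]
grip_width: 0.01
grip_force: 0.1
time: 10.8
position: [0.6106, 0.1374, 0.0794]
tool_rot: [-2.062, -2.369, -0.001]
ft_force: [-0.2, -0.6, -0.2]
grip_width: 0.005
grip_force: 0.0
```

View pics/g.png

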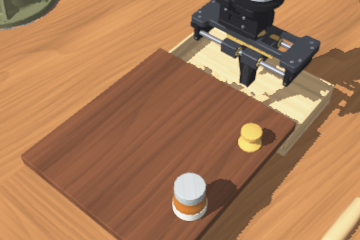

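The panel is clear and the jar and pull are standing where they were. I'll lift straight up, move clear and inspect the tray.

```bash
python3 -m crank '[[0,0,0,0.25,0],[0,0,0,0.5,0],[0,0,0,0.75,0],[0,0,0,0.75,0]]'
python3 -m crank '[[0,-0.1,0.25,0,0],[0,-0.2,0.5,0,0],[0,-0.3,0.75,0,0],[0,-0.4,1,0,0],[0,-0.4,1,0,0]]'
python3 -m crank '[[0,0,0.25,0,0],[0,0,0.5,0,0],[0,0,0.5,0,0],[0,0,0.5,0,0]]'
python3 - <<'E'
from h import *
im=get_image("top")[:,:,::-1];cv2.imwrite("pics/i.png",cv2.resize(im[110:370,100:480],None,fx=2,fy=2,interpolation=cv2.INTER_CUBIC))
E
```

```text
time: 11.35
position: [0.6139, 0.1338, 0.2347]
tool_rot: [2.065, 2.361, 0.012]
ft_force: [-0.2, 0.5, 0.1]
grip_width: 0.006
grip_force: 0.0
time: 11.98
position: [0.5273, 0.3404, 0.2276]
tool_rot: [-2.054, -2.373, 0.003]
ft_force: [0.2, -0.3, 0.3]
grip_width: 0.005
grip_force: 0.0
time: 12.48
position: [0.5318, 0.4328, 0.2284]
tool_rot: [2.067, 2.363, -0.004]
ft_force: [-0.7, -0.7, -0.8]
grip_width: 0.005
grip_force: 0.0
```

View pics/i.png

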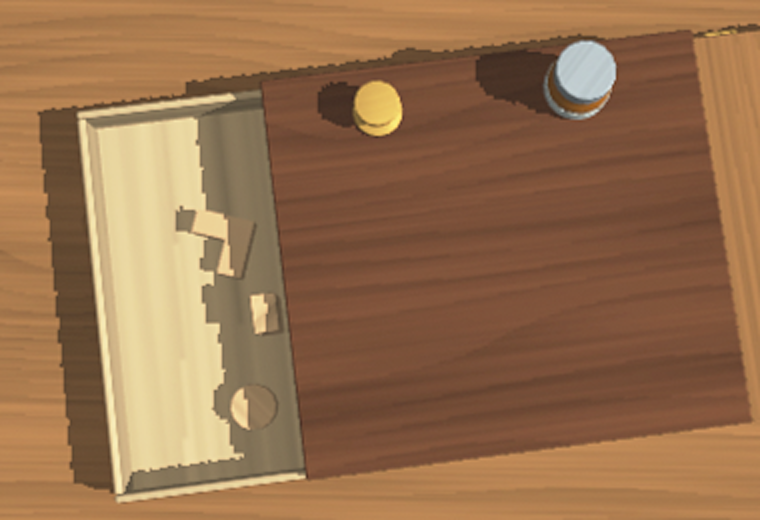

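All three offcuts lie in the tray: the corner at crop (225,240), the block at (265,313) and the plug at (253,407). The jar and pull are unmoved.

```bash
python3 -c "
from bench import *
print(close_job())"
```

```text
the job is handed in; nothing more can be done
None
```

The block, plug and corner piece were swept into the tray with closed fingers, the jar and brass pull were left where they stood, and the job was handed in at about 12.5 s of the 72 s allowed.

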